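# Return the reagents to their colour-coded drip trays

## Task

Tidy the lab bench: put each of the four reagent containers into the drip tray of the same colour as its cap or lid, standing upright and flat on the tray's floor inside the rim. Set them down rather than dropping them or knocking them over, and leave the small glass beaker among them where it is; the black tray is a spare.

Things in the scene. Friction and masses are not known exactly. Their poses are not given: they have to be found in the camera images.
- amber_bottle_center (a point): amber glass bottle with white paper label and yellow screw cap; straight body 50 mm in diameter and 50 mm tall, then a shoulder and the 36 mm wide yellow cap; 72 mm tall overall. Loose, stands upright, round, 0.1 to 0.25 kg. The point is on its axis half-way up, 36 mm above its underside; z is its upward axis.
- white_jar_center (a point): white plastic jar with a flush blue lid; straight, 54 mm in diameter, 70 mm tall (the lid is the top 18 mm). Loose, stands upright, round, 0.1 to 0.25 kg. The point is on its axis half-way up, 35 mm above its underside; z is its upward axis.
- clear_bottle_center (a point): clear glass bottle with white paper label and red screw cap; straight body 48 mm in diameter and 50 mm tall, then a shoulder and the 34 mm wide red cap; 72 mm tall overall. Loose, stands upright, round, 0.1 to 0.25 kg. The point is on its axis half-way up, 36 mm above its underside; z is its upward axis.
- metal_canister_center (a point): bare aluminium canister with a flush green lid; straight, 50 mm in diameter, 72 mm tall (the lid is the top 18 mm). Loose, stands upright, round, 0.1 to 0.25 kg. The point is on its axis half-way up, 36 mm above its underside; z is its upward axis.
- yellow_tray_floor (a point): round yellow drip tray fixed to the bench: 92 mm outside diameter, rim 8 mm thick and 9 mm high, flat floor 76 mm in diameter, 4 mm above the bench. The point is the centre of that floor; z is up.
- blue_tray_floor (a point): round blue drip tray fixed to the bench: 92 mm outside diameter, rim 8 mm thick and 9 mm high, flat floor 76 mm in diameter, 4 mm above the bench. The point is the centre of that floor; z is up.
- red_tray_floor (a point): round red drip tray fixed to the bench: 92 mm outside diameter, rim 8 mm thick and 9 mm high, flat floor 76 mm in diameter, 4 mm above the bench. The point is the centre of that floor; z is up.
- green_tray_floor (a point): round green drip tray fixed to the bench: 92 mm outside diameter, rim 8 mm thick and 9 mm high, flat floor 76 mm in diameter, 4 mm above the bench. The point is the centre of that floor; z is up.
- black_tray_floor (a point): round black drip tray fixed to the bench: 92 mm outside diameter, rim 8 mm thick and 9 mm high, flat floor 76 mm in diameter, 4 mm above the bench. The point is the centre of that floor; z is up. A spare: nothing belongs in it.
- beaker_center (a point): empty glass beaker, 60 mm across the rim, 70 mm tall, loose and fragile, standing among the other things; to be left alone. The point is on its axis half-way up, 35 mm above its underside; z is its upward axis.

How it is judged:
By the outcome, as a careful person would: the job done as asked, in the order asked, and still so for the second after the job is handed in, with the robot touching nothing.
It also fails if it takes over 115 s, if anything falls off the work surface, if the arm or the gripper's body presses on something with over 40 N, if the wrist force passes 120 N, or if a joint passes its speed limit or range.

## Robot

A 7-joint arm with a two-finger parallel gripper is mounted at the origin on the work surface. World frame = base frame: x ahead of the robot, y to its left, z up, the work surface at z = 0. Lengths are in m, angles in degrees, forces in N, time in s.
With the tool pointing down it reaches from about 0.425 to 0.8 m from the base axis. Payload 8.3 kg.
Tool frame: the origin (TCP) lies midway between the tips of the shut fingers; the grasp point (between the pads) lies 19 mm behind it (ctrl.hold_point_z is the distance from the TCP to the grasp point, in m); z points along the fingers, y is the line along which they close (so a half turn about z gives the same grasp; the last joint's range is limited). The gripper opens to 85 mm and grips with 20 to 120 N. Pads are 22 mm wide; open, the fingers measure 114 mm over their backs; the gripper's body (76 mm by 85 mm) begins 54 mm behind the grasp point. The pads swing forward as they close: fully open they stand 13 mm farther back than shut.
Start: joints at [71.625, 21.967, 0.94, 78.501, -0.361, 79.538, -2.664], TCP at [0.159, -0.604, 0.194] pointing down, gripper open.
Joint ranges: [-169.22, 169.22], [-14.56, 117.87], [-87.37, 89.26], [10.42, 133.3], [-82.24, 262.24], [0.94, 117.77], [-172.7, 172.7]. Speed limits (degrees/s): [136.94, 136.94, 172.46, 172.46, 180, 180, 180].

## Interface

Orientations are given as [roll, pitch, yaw] about the fixed x, y, z axes, in that order (R = Rz(yaw) Ry(pitch) Rx(roll)).
In Python, from plant import ctrl gives the robot as it stands. Calls block until the motion is done:
- ctrl.move_pose(position, orientation): joint-space move of the TCP to a pose.
- ctrl.move_straight(position, ori=None, rate=0.15): straight line of the TCP; ori=None keeps the orientation; rate is the mean speed in m/s.
- ctrl.movej(angles): joint-space move.
- ctrl.gripper_to(opening, effort=None): finger opening in m; effort is the grip in N (None keeps the last); returns when the fingers have stopped.
- ctrl.wait(seconds).
- ctrl.inverse_kinematics(position, orientation): joint angles nearest the present ones, or None.
- ctrl.snapshot(name): name is "scene" or "side" or "wrist"; returns (picture, depth): 480x640x3 uint8, red, green, blue; 480x640 float32, m along the optical axis (not along the pixel's ray), 0 where there is no reading.
- ctrl.camera_info(name): a dict with "fx", "fy", "cx", "cy" (pixels), "R" (3x3) and "t" (3): a world point X has camera coordinates R X + t. Camera axes: x right, y down, z forward; pixel columns grow to the right and rows downward; lengths in m; the calibration is good to about 2 mm. The wrist camera is an equidistant fisheye: a pixel r from the principal point sees the ray r / f radians off the axis. A picture is of the moment at which its call begins: read the wrist's pose just before it. camera_info takes no time and is no camera call; for the wrist camera it gives the pose at the moment of the call.
A pose or a line that the arm cannot do raises ctrl.MotionError and nothing moves.
- ctrl.hand_in(): hands the job in; it is judged then, once.
Readings, each from a call of its own:
- ctrl.read_t(): time.
- ctrl.read_joints(): joint angles.
- ctrl.read_qd(): joint speeds.
- ctrl.read_joint_torque(): joint torques, N m.
- ctrl.read_position(): TCP position.
- ctrl.read_tcp_rot(): TCP orientation.
- ctrl.read_ft_force(): force on the tool from outside, world axes, zero at the start.
- ctrl.read_moment(): the same for the moment, N m.
- ctrl.read_opening(): finger opening in m.
- ctrl.read_grip_force(): force on a finger pad.
Only numpy, scipy, OpenCV 4.12 (cv2) and the standard library are available. Lean on these libraries where they do the work, as an engineer would, in place of code of your own. Each camera call takes 0.05 s, during which the arm holds its last target. There are 200 camera calls.

## Working session

There is one attempt and no reset: what is moved stays moved. The work goes in short steps, each a Python script; the robot and the scene stay as the last script left them, time stands still between calls to the robot, and variables do not carry over. Pictures are saved under pics/ and viewed, at most 14 in all, crops included, and the job is handed in when it is done.

```bash
ls; mkdir -p pics; python3 - <<'E'
from plant import ctrl
import cv2,numpy as np
for n in ("scene","side"):
    p,d=ctrl.snapshot(n); cv2.imwrite(f"pics/{n}0.png",p[:,:,::-1]); np.savez(f"{n}0.npz",p=p,d=d)
    i=ctrl.camera_info(n); print(n,i,"cam pos",-np.array(i["R"]).T@np.array(i["t"]),(d>0).mean())
print(ctrl.read_tcp_rot(),ctrl.read_t(),ctrl.hold_point_z)
E
```

```text
pics
scene {'fx': 546.9998144906369, 'fy': 546.9998144906369, 'cx': 322.97595932773186, 'cy': 242.92280060715723, 'R': array([[ 0.41268711,  0.91087233,  0.00097378],
       [ 0.67735411, -0.30617236, -0.66891696],
       [-0.6089998 ,  0.276713  , -0.7433365 ]]), 't': array([-0.22590447, -0.29368093,  1.5609189 ])} cam pos [ 1.24275315 -0.31607341  0.96405982] 0.9960579427083334
side {'fx': 609.1503067537818, 'fy': 609.1503067537818, 'cx': 316.7485415629737, 'cy': 241.49213081516982, 'R': array([[-0.7459625 , -0.66586733,  0.0126747 ],
       [-0.52261653,  0.57347189, -0.63087395],
       [ 0.41280978, -0.47723231, -0.7757818 ]]), 't': array([0.39957349, 0.33266229, 1.37937052])} cam pos [-0.09749599  0.73357065  1.27489405] 0.9959147135416667
[-1.79897059e+02  2.90410154e-03  1.47750028e+01] 0.1 0.0187
```

View pics/scene0.png

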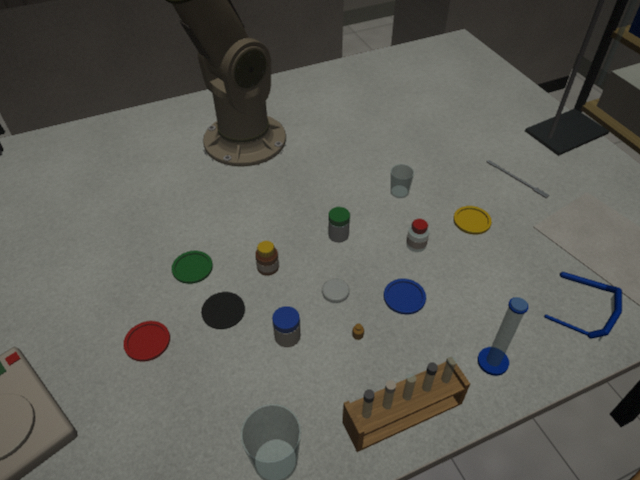

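View pics/side0.png

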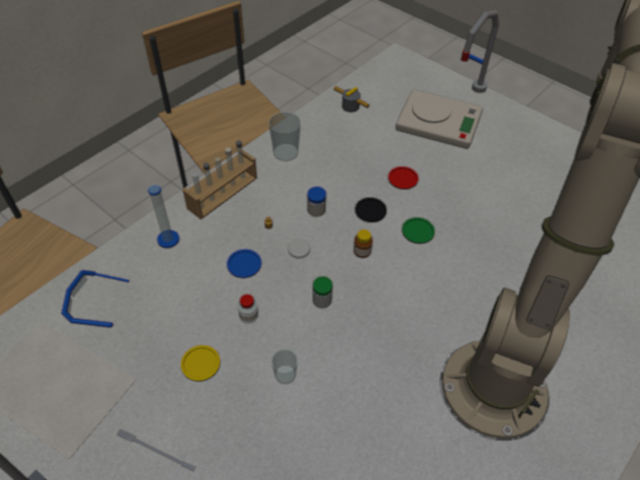

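The scene view shows the caps at green (339,215), yellow (266,248), blue (287,320) and red (419,226). The trays are at green (192,267), red (147,340), black (223,310), blue (405,296) and yellow (473,219), and the small beaker is at (401,180). The side view agrees: caps at green (322,286), yellow (364,237), blue (316,194), red (247,301), and the beaker at (285,367).

```bash
cat > vis.py <<'E'
import cv2,numpy as np
HUE={'green':(45,85),'yellow':(18,35),'blue':(100,130),'red':(172,8)}
def rays(info,uv):
    uv=np.atleast_2d(uv).astype(float);R=np.array(info['R']);t=np.array(info['t'])
    d=np.c_[(uv[:,0]-info['cx'])/info['fx'],(uv[:,1]-info['cy'])/info['fy'],np.ones(len(uv))]
    return -R.T@t,d@R
def cast(info,uv,z):
    o,d=rays(info,uv); return o+d*((z-o[2])/d[:,2])[:,None]
def blob(p,col,seed,rad=35):
    h,s,v=cv2.split(cv2.cvtColor(p,cv2.COLOR_RGB2HSV)); a,b=HUE[col]
    m=((h>=a)&(h<=b)) if a<b else ((h>=a)|(h<=b))
    m=(m&(s>110)&(v>50)).astype(np.uint8)
    n,l,st,c=cv2.connectedComponentsWithStats(m)
    k=min((i for i in range(1,n) if st[i,4]>30),key=lambda i:np.hypot(*(c[i]-seed)))
    return l==k
def tray(info,p,col,seed,):
    m=blob(p,col,seed); c=cv2.findContours(m.astype(np.uint8),0,1)[0]
    c=cv2.convexHull(max(c,key=len)).reshape(-1,2)
    X=cast(info,c,.008)[:,:2].astype(np.float32)
    (x,y),r=cv2.minEnclosingCircle(X); e=cv2.fitEllipse(X)
    return np.array(e[0]),np.array(e[1])
def cap(info,p,d,col,seed,top,R):
    # silhouette on the top plane: the far edge belongs to the top disc
    m=blob(p,col,seed); v,u=np.nonzero(m); uv=np.c_[u,v]
    o,rd=rays(info,uv); X=cast(info,uv,top)[:,:2]
    c0=np.median(X,0); f=c0-o[:2]; f/=np.hypot(*f); s=np.array([-f[1],f[0]])
    a=X@f; b=X@s
    c=(a.max()-R)*f+(b.max()+b.min())/2*s
    D=d[v,u]; P=o+rd*D[:,None]; P=P[(D>0)&(P[:,2]>top-.004)]
    return c,(P[:,:2].max(0)+P[:,:2].min(0))/2,b.max()-b.min(),len(P)
E
cat > loc.py <<'E'
from plant import ctrl
from vis import *
np.set_printoptions(precision=4,suppress=True)
S={'scene':dict(cap=dict(green=(339,215),yellow=(266,248),blue=(287,318),red=(419,226)),tray=dict(green=(192,267),red=(147,340),blue=(405,296),yellow=(473,219)),beaker=(401,170),black=(223,310)),
'side':dict(cap=dict(green=(322,285),yellow=(364,237),blue=(316,194),red=(247,301)),tray=dict(green=(418,230),red=(403,177),blue=(244,263),yellow=(201,363)),beaker=(285,358),black=(371,209))}
top=dict(green=(.072,.025),yellow=(.072,.018),blue=(.070,.027),red=(.072,.017))
for n in S:
    z=np.load(n+'0.npz');i=ctrl.camera_info(n);print(n)
    for k,s in S[n]['cap'].items(): print('cap',k,*cap(i,z['p'],z['d'],k,s,*top[k]))
    for k,s in S[n]['tray'].items(): print('tray',k,*tray(i,z['p'],k,s))
    print('beaker',cast(i,S[n]['beaker'],.07),'black',cast(i,S[n]['black'],.004))
E
python3 loc.py
```

```text
scene
cap green [0.4493 0.0834] [0.4476 0.0847] 0.043982408778384385 231
cap yellow [ 0.4706 -0.1034] [ 0.4698 -0.1031] 0.03697142702236037 165
cap blue [ 0.6602 -0.1315] [ 0.6587 -0.1312] 0.04995217464505534 477
cap red [0.5499 0.2391] [0.5488 0.2379] 0.033696034845945966 133
tray green [ 0.4006 -0.2599] [0.0884 0.09  ]
tray red [ 0.5533 -0.3955] [0.0901 0.0937]
tray blue [0.6714 0.1371] [0.0897 0.0934]
tray yellow [0.5385 0.4045] [0.0906 0.097 ]
beaker [[0.3673 0.2956 0.07  ]] black [[ 0.5434 -0.2315  0.004 ]]
side
cap green [0.4419 0.0858] [0.4429 0.0863] 0.04147462098373683 235
cap yellow [ 0.469  -0.1057] [ 0.4688 -0.1052] 0.03475123231868632 121
cap blue [ 0.655  -0.1312] [ 0.6563 -0.1311] 0.04652656896170537 212
cap red [0.5468 0.2377] [0.5465 0.2376] 0.03104927622069109 131
tray green [ 0.4    -0.2626] [0.0852 0.0888]
tray red [ 0.5522 -0.3984] [0.0876 0.0923]
tray blue [0.6698 0.1352] [0.087  0.0909]
tray yellow [0.5368 0.4025] [0.0893 0.0914]
beaker [[0.3749 0.2865 0.07  ]] black [[ 0.5444 -0.2391  0.004 ]]
```

```bash
cat > act.py <<'E'
from plant import ctrl
import numpy as np
OBJ=dict(green=(.446,.085),yellow=(.4695,-.1043),blue=(.6575,-.1312),red=(.548,.238))
TRAY=dict(green=(.400,-.261),red=(.5527,-.397),blue=(.6705,.136),yellow=(.5377,.4035))
HI,ZG=.20,.016
def ori(p): return [180,0,np.degrees(np.arctan2(p[1],p[0]))+90]
def check():
    for d in OBJ,TRAY:
        for k,p in d.items():
            for z in (HI,ZG): print(k,z,np.round(ctrl.inverse_kinematics([*p,z],ori(p)) if ctrl.inverse_kinematics([*p,z],ori(p)) is not None else np.nan,0))
def do(k):
    a,b=OBJ[k],TRAY[k]
    ctrl.gripper_to(.085,40)
    ctrl.move_pose([*a,HI],ori(a)); ctrl.move_straight([*a,ZG],rate=.12)
    print(k,'F down',np.round(ctrl.read_ft_force(),1))
    ctrl.gripper_to(.03,40); print('open',ctrl.read_opening(),'grip',ctrl.read_grip_force())
    ctrl.move_straight([*a,HI],rate=.12); ctrl.wait(.2)
    print('lifted',ctrl.read_opening(),ctrl.read_ft_force().round(2) if hasattr(ctrl.read_ft_force(),'round') else ctrl.read_ft_force())
    ctrl.move_pose([*b,HI],ori(b)); ctrl.move_straight([*b,ZG+.012],rate=.12); ctrl.wait(.2)
    f0=np.array(ctrl.read_ft_force())[2]
    for dz in np.arange(.008,.0015,-.001):
        ctrl.move_straight([*b,ZG+dz],rate=.02); ctrl.wait(.05)
        f=np.array(ctrl.read_ft_force())[2]-f0
        if f>2: break
    print('placed dz',dz,'f',f)
    ctrl.gripper_to(.08); ctrl.wait(.2)
    ctrl.move_straight([*b,HI],rate=.12); print('t',ctrl.read_t())
E
python3 - <<'E'
from act import *
check()
do('yellow')
import cv2
p,d=ctrl.snapshot('scene'); cv2.imwrite('pics/s1.png',p[150:390,120:540,::-1])
E
```

```text
green 0.2 [ 44.   5. -61. 101.   4.  76.  -7.]
green 0.016 [ 33.  20. -54. 115.  19.  55. -20.]
yellow 0.2 [ 40.   6. -33.  98.   3.  77.  -7.]
yellow 0.016 [ 37.  17. -33. 112.  12.  54. -13.]
blue 0.2 [ 29.  31. -34.  68.  17.  85. -13.]
blue 0.016 [ 30.  39. -32.  81.  21.  66. -17.]
red 0.2 [ 21.  38. -76.  80.  36.  89. -28.]
red 0.016 [ 10.  37. -51.  93.  31.  65. -25.]
green 0.2 [ 48.   5. -20.  99.   2.  76.  -5.]
green 0.016 [ 47.  15. -20. 113.   7.  53.  -9.]
red 0.2 [ 42.  30. -15.  67.   7.  84.  -7.]
red 0.016 [ 42.  37. -14.  80.   9.  64.  -9.]
blue 0.2 [ 17.  40. -57.  65.  32.  90. -21.]
blue 0.016 [ 17.  47. -51.  78.  37.  72. -25.]
yellow 0.2 [ -2.  46. -74.  67.  44.  95. -28.]
yellow 0.016 [ -7.  46. -53.  80.  37.  72. -26.]
yellow F down [-0.4 -0.   0.1]
open 0.03445730674057955 grip 39.76572811603546
lifted 0.03436514565500194 [ 0.18 -0.15 -1.27]
placed dz 0.004 f 6.691681380039095
t 14.1083
```

View pics/s1.png

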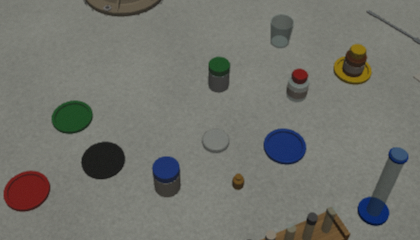

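The crop shows the amber bottle standing in the yellow tray at (355,60), and everything else where it was. The opening stopped at 34 mm, so it was gripped by the cap. I'll do the next one and look closer.

```bash
python3 - <<'E'
from act import *
do('red')
import cv2
p,d=ctrl.snapshot('scene'); q=ctrl.snapshot('side')[0]
a=cv2.resize(p[180:260,420:520],None,fx=4,fy=4);b=cv2.resize(q[310:390,150:250],None,fx=4,fy=4)
c=cv2.resize(q[140:220,350:450],None,fx=4,fy=4)
cv2.imwrite('pics/s2.png',np.hstack([a[:,:,::-1],b[:,:,::-1]]))
cv2.imwrite('pics/s2b.png',np.hstack([cv2.resize(p[290:370,100:200],None,fx=4,fy=4),c])[:,:,::-1])
E
```

```text
red F down [-0.3  0.2  0.1]
open 0.03285819775999264 grip 39.58945691585541
lifted 0.032109637903158024 [-0.64  0.22 -1.16]
placed dz 0.004 f 4.304526492898438
t 27.2083
```

View pics/s2.png

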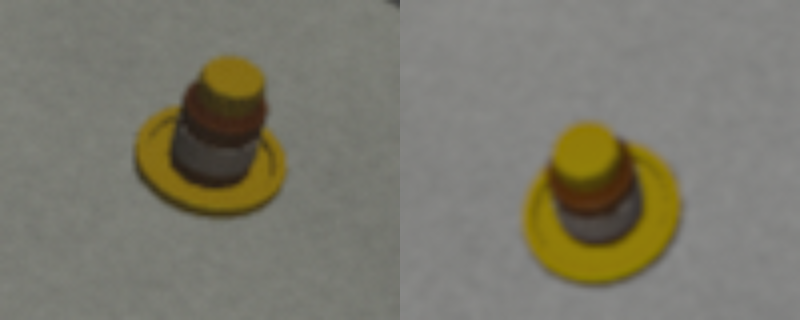

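View pics/s2b.png

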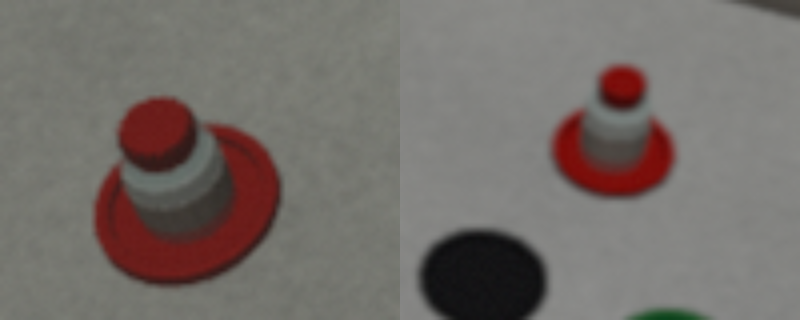

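Both bottles stand upright inside their trays, each leaning only as the perspective would make it. On to the jar and the canister.

```bash
python3 - <<'E'
from act import *
from vis import cap,tray
do('blue'); do('green')
ctrl.gripper_to(.085); ctrl.move_pose([.45,-.05,.3],ori((.45,-.05)))
import cv2
S=dict(scene=((140,520),(90,370)),side=((170,450),(150,410)))
top=dict(green=(.076,.025),yellow=(.076,.018),blue=(.074,.027),red=(.076,.017))
for n in S:
    p,d=ctrl.snapshot(n); i=ctrl.camera_info(n); np.savez(n+'1.npz',p=p,d=d)
    (r0,r1),(c0,c1)=((150,390),(110,510)) if n=='scene' else ((140,400),(170,450))
    cv2.imwrite(f'pics/f_{n}.png',cv2.resize(p[r0:r1,c0:c1],None,fx=2,fy=2,interpolation=2)[:,:,::-1])
    R=np.array(i['R']);t=np.array(i['t'])
    for k in top:   # cap-coloured points by depth, near tray centre, above 60 mm
        v,u=np.mgrid[0:480,0:640]; D=d
        P=(np.stack([(u-i['cx'])/i['fx']*D,(v-i['cy'])/i['fy']*D,D],-1)-t)@R
        m=(np.hypot(P[...,0]-TRAY[k][0],P[...,1]-TRAY[k][1])<.05)&(P[...,2]>top[k][0]-.004)&(P[...,2]<.1)
        Q=P[m]; print(n,k,len(Q),np.round((Q.max(0)+Q.min(0))[:2]/2-TRAY[k],4) if len(Q) else '', 'z',np.round(np.median(Q[:,2]),4))
        A=np.c_[Q[:,:2],np.ones(len(Q))]; print('   slope',np.round(np.linalg.lstsq(A,Q[:,2],rcond=None)[0][:2],3))
print(ctrl.read_t())
E
```

```text
blue F down [-0.7  0.5  0.3]
open 0.0522227941800544 grip 41.75378143787384
lifted 0.05213148868358778 [-0.91 -0.7  -1.31]
placed dz 0.004 f 6.891308722043947
t 39.275
green F down [-0.2 -0.   0.4]
open 0.04914171042550409 grip 40.19586682319641
lifted 0.048659599493678214 [-0.57  0.02 -2.6 ]
placed dz 0.004 f 8.388660264686626
t 51.3833
scene green 330 [-0.0023  0.002 ] z 0.0763
   slope [-0.009  0.001]
scene yellow 149 [0.0009 0.0007] z 0.0768
   slope [-0.024 -0.015]
scene blue 433 [-0.0002 -0.0003] z 0.0748
   slope [-0.004  0.015]
scene red 228 [0.0001 0.0012] z 0.0762
   slope [ 0.009 -0.006]
side green 210 [-0.0001  0.0018] z 0.0767
   slope [-0.009 -0.01 ]
side yellow 190 [ 0.0002 -0.0009] z 0.0763
   slope [-0.013  0.004]
side blue 280 [ 0.0004 -0.0008] z 0.0748
   slope [-0.011 -0.014]
side red 93 [-0.0004 -0.0014] z 0.0769
   slope [0.013 0.022]
52.6583
```

View pics/f_scene.png

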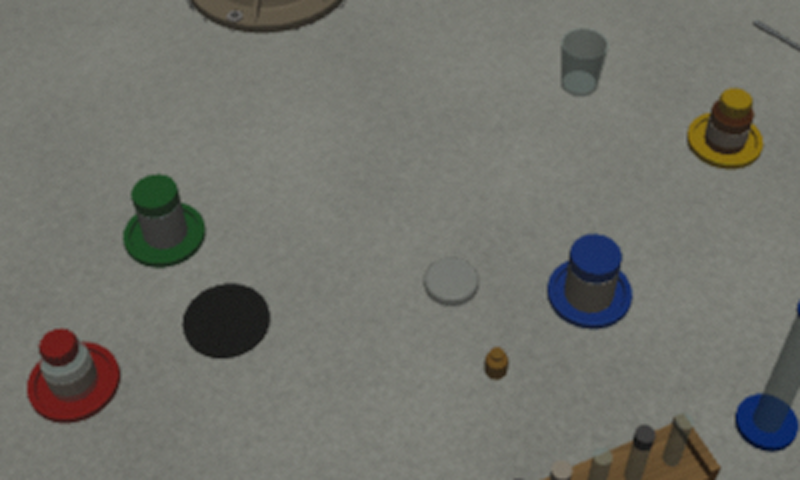

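View pics/f_side.png

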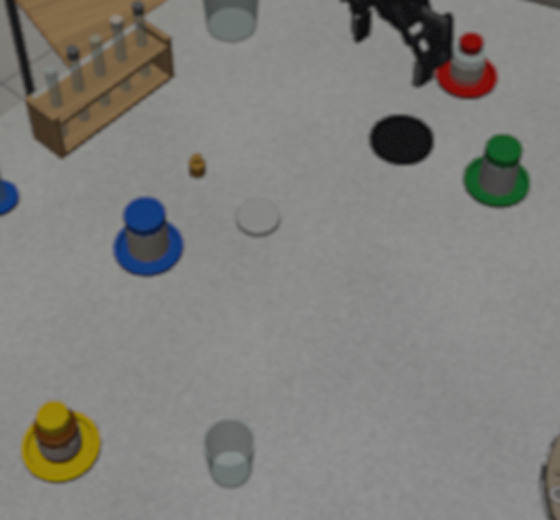

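Both views show all four containers upright and centred in the trays of their own colour, to within about 2 mm, with level tops at the expected height. The small beaker is where it was, and the gripper is clear of everything.

```bash
python3 -c "
from plant import ctrl
print(ctrl.hand_in())"
```

```text
the job is handed in; nothing more can be done
None
```

The job is handed in: all four containers stand upright and within about 2 mm of centre in the trays matching their caps or lids, the beaker was left alone, and it took about 53 s of the 115 s allowed.

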